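Lock the weight plate on the inclined cradle

TASK

Lock the weight plate on the sloping cradle: turn the lock collar clockwise by its black grip until the red pointer stands at the green mark. Then fold the steel latch with the orange tab right down flat over the collar's rim, leaving the pointer at the mark. Leave the other gear on the table where it is.

Things in the scene. Friction and masses are not known exactly. Their poses are not given: they have to be found in the camera images.
- collar (a joint): Angle of the captive lock collar on the inclined plate cradle, rad. It grows clockwise as seen looking down on the collar. 0 = red pointer at the narrow black 'open' mark, 1.571 = pointer exactly at the green 'locked' mark; it can be turned on past the mark, to 2.1. It stays where it is left (about 0.15 N m of friction).
- collar_grip (a point): On the collar's axis, at grip height. Aluminium disc 116 mm wide, 19 thick; on it a black grip block 64 long, 40 across its flats, 36 high. This point: 24 mm above the disc, 11 below the block's top; a 28 mm stub end stands 5 mm above that. Frame turns with the collar: z = axis, leaning 30 deg towards the cradle's low side; x = along the block (pointer at -x); y = normal of the flats.
- collar_pointer (a point): Outer tip of the red pointer on the collar's rim, 60 mm from the turning axis.
- lock_mark (a point): Centre of the green locked mark, 14 x 22 mm, 73 mm from the collar's axis, on the fixed white index disc (168 mm wide, on the blue 190 mm weight plate), 18 mm below the collar disc's top. Fixed frame: z = the collar's axis, x = up the slope, y = from the axis to this mark. The black open mark is at -x of the axis, the latch at -y.
- latch (a joint): Angle of the steel bracket latch, rad. 0 = closed, lying flat over the collar's rim (hard stop); it grows as it swings up and away, 1.571 = standing straight off the deck, more leans outwards, 2.1 at most. It stays where it is left (about 0.12 N m of friction).
- latch_hinge (a point): Middle of the latch's hinge pin: 118 mm from the collar's axis on the side away from the green mark, 20 mm lower along the axis than collar_grip, 4 mm above the collar disc's top. Frame swings with the latch: x = hinge line (up the slope), y = hinge to tip, z = its upper face when closed. Steel cheeks, 22 mm deep, 8 thick, stand 28 mm either side.
- latch_tip (a point): Free end of the latch, 72 mm from the hinge. The latch is a steel plate 36 mm wide and 6 mm thick with an orange tab 46 x 18 x 10 mm over its last 18 mm; closed, the tip lies 46 mm from the collar's axis.
- stand: The fixed grey steel cradle, footprint 200 x 290 mm, whose 220 x 290 mm deck slopes by 30 deg, from 40 mm high at the edge to the robot's left to 150 mm at the edge to its right. Origin under its middle; x = uphill direction, z up.
- tray: Bystander: blue plastic tray 180 x 240 x 30 mm, with the clip and the finger ring in it. Origin at the middle of its underside.
- kettlebell: Bystander: small dark cast-iron kettlebell, 104 mm across and 140 mm high. Origin at the middle of its underside.
- grip_trainer: Bystander: steel V-shaped grip trainer lying flat, about 180 mm long, 115 mm wide, 30 mm high. Origin under its middle.
- spring_clip: Bystander: red spring clip lying in the tray, a 72 mm open ring with two arms, 142 mm long, 12 mm high. Origin under the ring's centre.
- finger_ring: Bystander: white hard-silicone finger ring, 70 mm across, 20 mm high, lying in the tray. Origin at the middle of its underside.
- bottle: Bystander: grey drinking bottle 70 mm across, 190 mm high. Origin at the middle of its underside.

How it is judged:
On the way, in this order (a step that is already met when the one before it is completed fails the run):
1. the collar stands still with its pointer at the green mark (within 0.14 rad) while the latch is still up (value of joint collar between 1.431 and 1.711 rad and value of joint latch above 0.8 rad and velocity of joint collar between -0.05 and 0.05 rad/s), for 0.3 s.
2. the latch is folded down over the collar's rim (within 0.12 rad of closed) (value of joint latch below 0.12 rad), for 0.2 s.
At the end, for the whole second after the job is handed in: The collar's pointer is at the green mark (joint collar within 0.14 rad, 8 deg, of 1.571) and the latch lies flat over the rim (joint latch below 0.12 rad) (value of joint collar between 1.431 and 1.711 rad and value of joint latch below 0.12 rad); the robot touches nothing.
It fails at once if the tray, the clip or the finger ring is moved by more than 40 mm or tipped over (distance of any of tray, spring_clip, finger_ring from where it was at the start of the episode above 0.04 m or angle between any of tray, spring_clip, finger_ring's own z axis and vertical above 0.5 rad).
It fails at once if the kettlebell is moved by more than 40 mm or tipped over (distance of kettlebell from where it was at the start of the episode above 0.04 m or angle between kettlebell's own z axis and vertical above 0.5 rad).
It fails at once if the grip trainer is moved by more than 40 mm or tipped over (distance of grip_trainer from where it was at the start of the episode above 0.04 m or angle between grip_trainer's own z axis and vertical above 0.5 rad).
It fails at once if the bottle is moved by more than 40 mm or tipped over (distance of bottle from where it was at the start of the episode above 0.04 m or angle between bottle's own z axis and vertical above 0.5 rad).
It also fails if it takes over 51 s, if anything falls off the work surface, if the arm or the gripper's body presses on something with over 40 N, if the wrist force passes 120 N, or if a joint passes its speed limit or range.

ROBOT

A 6-joint arm with a two-finger parallel gripper is mounted at the origin on the work surface. World frame = base frame: x ahead of the robot, y to its left, z up, the work surface at z = 0. Lengths are in m, angles in rad, forces in N, time in s.
With the tool pointing down it reaches from about 0.375 to 0.9 m from the base axis. Payload 3.1 kg.
Tool frame: the origin (TCP) lies on the centre line of the jaws, within the pads' length; the fingertips stand 19 mm ahead of it and the grasp point (between the pads) is the TCP; z points along the fingers, y is the line along which they close (so a half turn about z gives the same grasp; the last joint's range is limited). The gripper opens to 85 mm and grips with 20 to 120 N. Pads are 22 mm wide; open, the fingers measure 114 mm over their backs; the gripper's body (76 mm by 85 mm) begins 54 mm behind the grasp point. The pads swing forward as they close: fully open they stand 13 mm farther back than shut.
Start: joints at [-0.178, 0.527, 1.433, -0, 1.181, -0.178], TCP at [0.625, 0, 0.25] pointing down, gripper open.
Joint ranges: [-3.08, 3.08], [-0.75, 2.2], [0.22, 2.44], [-1.43, 4.57], [0, 2.65], [-2.85, 2.85]. Speed limits (rad/s): [2.79, 2.79, 3.14, 3.14, 3.14, 3.14].

INTERFACE

Orientations are given as a unit quaternion [x, y, z, w].
In Python, from station import manip, cams, sign_off gives the robot as it stands.
- The arm moves only by the tool carry_out, never from a script. Its argument "targets" is a list that holds one entry, the list of rows, each a list of 7 numbers: the shift along the tool's x, y, z in cm, then the turn, a rotation vector about the tool's x, y, z in degrees, then the finger opening in cm, from 0 to 8.54. A call has 1 to 12 rows; each row is the pose to reach, as a shift and turn from the pose commanded when the call began, along the tool's axes at that moment; what a row does not reach only later rows make up. A row lasts 1/12 s, in which the tool goes at most 41.7 mm and 7.16 degrees, less where a joint would pass 70% of its speed; a pose out of reach is approached as far as the arm can. A call with a gripper value outside its range is refused whole. The fingers move at their own pace and stop on an object; "force" is the grip in N (left out, the last holds). Time passes only in rows, so rows that repeat a pose let the fingers close. It gives the time, the measured TCP pose, the force, the opening and the grip force at its end, in the units of the state.
- manip.sense(): the state, without advancing time (a new reading comes with each control period).
- cams.snapshot(name): name is "scene" or "side" or "wrist"; returns the picture (420x560x3 uint8, red, green, blue); there is no depth.
- cams.camera_info(name): a dict with "K" (3x3 intrinsics, pixels), "T" (4x4, takes a point from camera to world coordinates). Camera axes: x right, y down, z forward; pixel columns grow to the right and rows downward; lengths in m; the calibration is good to about 2 mm. A picture is of the moment at which its call begins: read the wrist's pose just before it. camera_info takes no time and is no camera call; for the wrist camera it gives the pose at the moment of the call.
- sign_off(): hands the job in; it is judged then, once.
The state is a dict: "t": time; "q": joint angles; "qd": joint speeds; "tau": joint torques, N m; "tcp_pos": TCP position; "tool_rot": TCP orientation; "force": force on the tool from outside, world axes, zero at the start; "ft_torque": the same for the moment, N m; "finger_gap": opening from 0.0 (shut) to 1.0 (fully open); "gripper_force": force on a finger pad.
Only numpy, scipy, OpenCV 4.12 (cv2) and the standard library are available. Lean on these libraries where they do the work, as an engineer would, in place of code of your own. Each camera call takes 0.05 s, during which the arm holds its last target. There are 200 camera calls.

## Working session

There is one attempt and no reset: what is moved stays moved. The work goes in short steps, Python scripts to look and compute and a tool call to move; the robot and the scene stay as the last step left them, time stands still between calls to the robot, and variables do not carry over. Pictures are saved under pics/ and viewed, at most 13 in all, crops included, and the job is handed in when it is done.

Besides the shell and the picture viewer there is one more tool, called after ">>>" by a JSON object that holds its "name" and its "arguments". carry_out: Moves the arm, as the interface text tells. Its arguments: {"type":"object","properties":{"targets":{"type":"array"},"force":{"type":"number"}},"required":["targets"]}

```bash
mkdir -p pics
python3 - <<'E'
from station import manip,cams
import cv2
for n in("scene","side"):
    im=cams.snapshot(n); cv2.imwrite(f"pics/{n}0.png",im[:,:,::-1])
    c=cams.camera_info(n); print(n,c["K"].round(1).tolist(),c["T"].round(4).tolist())
s=manip.sense();print(s["t"],s["tcp_pos"],s["tool_rot"])
E
```

```text
scene [[435.4, 0.0, 286.0], [0.0, 435.4, 212.4], [0.0, 0.0, 1.0]] [[0.2734, 0.7666, -0.581, 1.1852], [0.9619, -0.2238, 0.1573, -0.1435], [-0.0094, -0.6018, -0.7986, 0.931], [0.0, 0.0, 0.0, 1.0]]
side [[389.7, 0.0, 274.6], [0.0, 389.7, 210.2], [0.0, 0.0, 1.0]] [[0.8131, -0.3125, 0.4911, 0.0126], [-0.5819, -0.4143, 0.6998, -0.7887], [-0.0152, -0.8548, -0.5187, 0.7159], [0.0, 0.0, 0.0, 1.0]]
0.1 [6.24388259e-01 1.56085983e-04 2.49412836e-01] [ 7.07089840e-01  7.07123032e-01 -5.69422577e-04 -8.07628745e-04]
```

View pics/scene0.png

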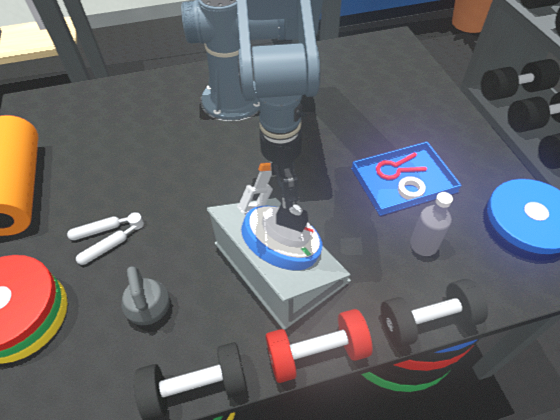

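View pics/side0.png

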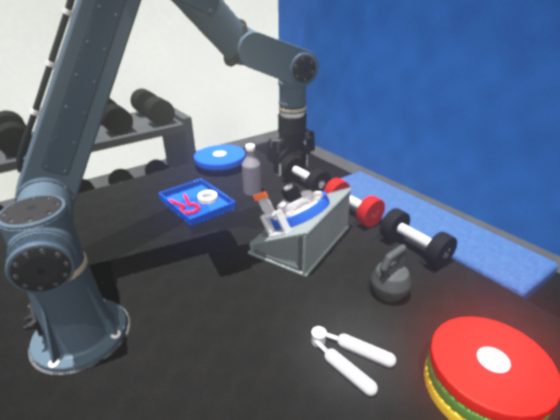

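The scene view shows the cradle around (280,250), with the green mark near (305,252), the latch with its orange tab standing at (265,168), and the black grip at (292,217). I'll enlarge both views.

Run:
```python
import cv2,numpy as np
a=cv2.imread("pics/scene0.png")[150:330,195:365]
b=cv2.imread("pics/side0.png")[140:285,235:365]
a=cv2.resize(a,None,fx=3.3,fy=3.3,interpolation=cv2.INTER_CUBIC);cv2.imwrite("pics/a.png",a)
b=cv2.resize(b,None,fx=4,fy=4,interpolation=cv2.INTER_CUBIC);cv2.imwrite("pics/b.png",b)
```

```text
(no output)
```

View pics/a.png

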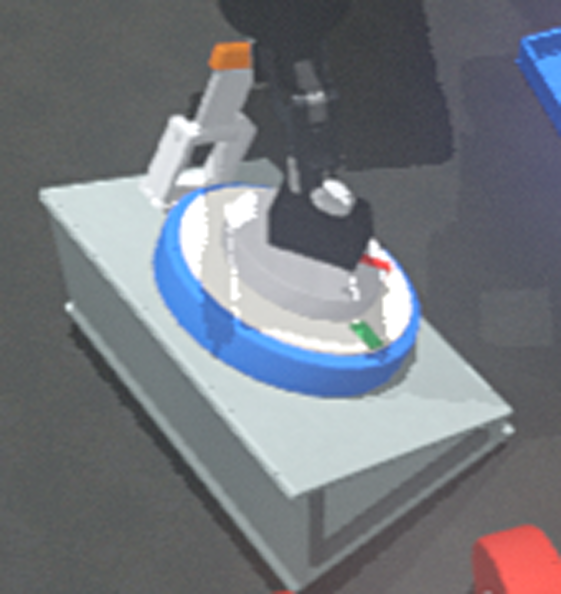

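View pics/b.png

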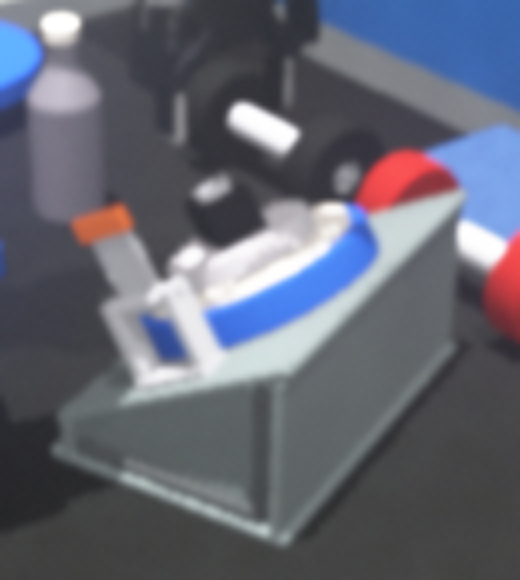

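```bash
cat > geo.py <<'E'
import numpy as np
from scipy.spatial.transform import Rotation as Ro
from scipy.optimize import least_squares
def Rf(yaw): return (Ro.from_euler('z',yaw)*Ro.from_euler('y',-np.pi/6)).as_matrix()  # x up slope, z axis
def proj(c,p):
    T=c["T"];q=T[:3,:3].T@(p-T[:3,3]);u=c["K"]@q;return u[:2]/u[2]
def ray(c,uv):
    d=c["T"][:3,:3]@np.linalg.solve(c["K"],[uv[0],uv[1],1.]);return c["T"][:3,3],d
E
python3 - <<'E'
from geo import *
from station import cams
cs,cd=cams.camera_info("scene"),cams.camera_info("side")
S=lambda x,y:(cs,np.array([x/3.3+195,y/3.3+150]))
D=lambda x,y:(cd,np.array([x/4+235,y/4+140]))
W=.09526
corners=[(S(40,190),(W,-.145,.15)),(S(297,497),(W,.145,.15)),(S(511,411),(-W,.145,.04)),
(D(462,195),(W,.145,.15)),(D(285,378),(W,-.145,.15)),(D(62,410),(-W,-.145,.04))]
def f(p):
    R=Ro.from_euler('z',p[2]).as_matrix()
    return np.concatenate([proj(c,[p[0],p[1],0]+R@np.array(l))-uv for (c,uv),l in corners])
r=least_squares(f,[.65,0,-1.6]);print("stand",r.x.round(4),np.degrees(r.x[2]));print(r.fun.round(1))
# collar
def g(p):
    C=p[:3];R=Rf(p[3]);th,la=p[4:6]
    H=np.array([0,-.118,-.020]);tip=H+.070*np.array([0,np.cos(la),np.sin(la)])+.005*np.array([0,-np.sin(la),np.cos(la)])*0
    pt=np.array([-.06*np.cos(th),.06*np.sin(th),-.03])
    L=[(S(367,335),[0,.073,-.042],1),(S(389,267),pt,1),(S(335,194),[0,0,.016],1),(D(212,185),[0,0,.016],1),
       (S(232,52),tip,1),(D(104,215),tip,1),(S(212,130),H,.5),(D(150,295),H,.5)]
    return np.concatenate([w*(proj(c,C+R@np.array(l))-uv) for (c,uv),l,w in L]+[[(p[3]-r.x[2])*100]])
q=least_squares(g,[r.x[0],r.x[1],.17,r.x[2],.5,1.8]);print("collar",q.x.round(4));print(q.fun.round(1))
R=Rf(q.x[3]);C=q.x[:3]
R0=Ro.from_euler('z',r.x[2]).as_matrix()
print("C rel stand",R0.T@(C-[r.x[0],r.x[1],0]),"deck normal height",(R.T@(C-[r.x[0],r.x[1],.095])))
for x in [.095,-.095]: print
np.save("fit.npy",q.x)
E
```

```text
stand [ 0.6521 -0.0173 -1.1892] -68.1387515274321
[-1.   0.  -0.9 -0.4  0.2 -0.   1.  -2.6  0.4 -3.1 -2.   0.8]
collar [ 0.6394  0.0201  0.1633 -1.1766  0.5573  1.6735]
[ 0.4  0.1 -1.3  0.4 -0.7  1.2  0.3 -0.4  1.5 -1.3 -1.2 -0.4 -0.6  0.7
 -0.   0.3  1.3]
C rel stand [-0.0394985   0.00210403  0.16325375] deck normal height [-5.39786171e-05  2.60471574e-03  7.88438036e-02]
```

```bash
cat >> geo.py <<'E'
def toolR(R,th):
    z=-R[:,2];y=R@np.array([np.sin(th),np.cos(th),0]);return np.column_stack([np.cross(y,z),y,z])
def move(s,P,Rt):
    R0=Ro.from_quat(s["tool_rot"]).as_matrix()
    return (R0.T@(P-s["tcp_pos"])*100).round(2),np.degrees(Ro.from_matrix(R0.T@Rt).as_rotvec()).round(2)
E
python3 - <<'E'
from geo import *
from station import manip
p=np.load("fit.npy");R=Rf(p[3])
s=manip.sense();print(R.round(3).tolist());print(move(s,p[:3]+R@[0,0,.10],toolR(R,p[4])))
E
```

```text
[[0.333, 0.923, -0.192], [-0.8, 0.384, 0.462], [0.5, 0.0, 0.866]]
(array([ 6.61, -0.42, -0.04]), array([-13.87, -26.71,   9.16]))
```

>>> {"name": "carry_out", "arguments": {"targets": [[[1.3, 0, 0, -2.8, -5.3, 1.8, 8.5], [2.6, -0.1, 0, -5.5, -10.7, 3.7, 8.5], [4, -0.2, 0, -8.3, -16, 5.5, 8.5], [5.3, -0.3, 0, -11.1, -21.4, 7.3, 8.5], [6.6, -0.4, 0, -13.9, -26.7, 9.2, 8.5], [6.6, -0.4, 0, -13.9, -26.7, 9.2, 8.5], [6.6, -0.4, 0, -13.9, -26.7, 9.2, 8.5], [6.6, -0.4, 0, -13.9, -26.7, 9.2, 8.5]]]}}

```text
t: 0.77
tcp_pos: [0.621, 0.0661, 0.25]
tool_rot: [0.736, 0.625, -0.078, 0.247]
force: [-1.5, -0.8, 0.1]
finger_gap: 0.995
gripper_force: 0.0
```

Run:
```python
from geo import *
from station import manip,cams
import cv2
p=np.load("fit.npy");R=Rf(p[3])
s=manip.sense();c=cams.camera_info("wrist");im=cams.snapshot("wrist")[:,:,::-1]
np.savez("w1.npz",K=c["K"],T=c["T"])
print(s["t"],s["tcp_pos"],s["q"].round(2),s["force"].round(1),move(s,p[:3],toolR(R,p[4])))
for n,l in dict(stub=[0,0,.016],mark=[0,.073,-.042],ptr=[-.06*np.cos(p[4]),.06*np.sin(p[4]),-.03],hinge=[0,-.118,-.02]).items():print(n,proj(c,p[:3]+R@np.array(l)).round(0))
cv2.imwrite("pics/w1.png",cv2.resize(im,(800,600),interpolation=cv2.INTER_CUBIC))
```

```text
0.7667 [0.62102569 0.06605111 0.25004405] [ 0.14  0.54  1.54 -0.61  1.02  0.62] [-1.5 -0.8  0.1] (array([ 0.  , -0.1 ,  9.99]), array([ 0.08, -0.03, -0.03]))
stub [277. 218.]
mark [363. 143.]
ptr [277. 113.]
hinge [142. 284.]
```

View pics/w1.png

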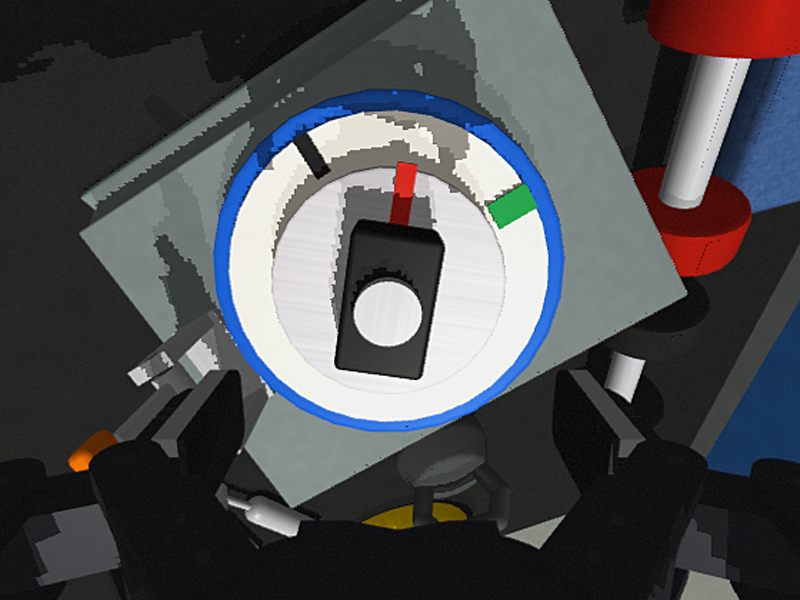

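The wrist view shows the stub at (388,314), the green mark at (512,207), the pointer tip at (406,164) and the black open mark at (312,155), all in the 800×600 enlargement. I'll refit with these points.

Run:
```python
from geo import *
from station import cams,manip
w=np.load("w1.npz");w=dict(K=w["K"],T=w["T"])
cs,cd=cams.camera_info("scene"),cams.camera_info("side");p0=np.load("fit.npy")
S=lambda x,y:(cs,np.array([x/3.3+195,y/3.3+150]))
D=lambda x,y:(cd,np.array([x/4+235,y/4+140]))
V=lambda x,y:(w,np.array([x,y])*.7)
def g(p):
    C=p[:3];R=Rf(p[3]);th,la=p[4:6]
    H=np.array([0,-.118,-.020]);tip=H+.07*np.array([0,np.cos(la),np.sin(la)])
    c,s=np.cos(th),np.sin(th);col=lambda x,y,z:[c*x+s*y,-s*x+c*y,z]
    L=[(S(367,335),[0,.073,-.042],1),(S(335,194),[0,0,.016],1),(D(212,185),[0,0,.016],1),
       (S(232,52),tip,1),(D(104,215),tip,1),(V(388,314),[0,0,.016],1),(V(512,207),[0,.073,-.042],1),
       (V(312,155),[-.073,0,-.042],.5),(V(406,164),col(-.06,0,-.026),1),(V(421,380),col(.032,.02,.011),.5),(V(334,370),col(.032,-.02,.011),.5),(V(95,450),tip,.3)]
    return np.concatenate([k*(proj(c_,C+R@np.array(l))-uv) for (c_,uv),l,k in L])
q=least_squares(g,p0);print(q.x.round(4));print(q.fun.round(1).reshape(-1,2).tolist())
np.save("fit.npy",q.x);p=q.x;R=Rf(p[3]);s=manip.sense()
print(np.degrees(1.571-p[4]))
print(move(s,p[:3]+R@[0,0,.001],toolR(R,p[4])))
```

```text
[ 0.6362  0.019   0.1602 -1.2125  0.6737  1.6347]
[[-1.7, 0.2], [-1.5, 1.1], [-0.3, 0.9], [3.3, -1.3], [-2.5, 0.1], [-0.1, -2.7], [-1.1, 0.7], [0.6, 0.1], [-0.0, -0.3], [0.3, 0.1], [-0.2, -0.4], [4.3, 8.2]]
51.41069802666084
(array([ 0.06, -0.52, 10.13]), array([ 0.93, -0.61,  8.32]))
```

>>> {"name": "carry_out", "arguments": {"targets": [[[0, -0.3, 1, 0.5, -0.3, 4.2, 8.5], [0.1, -0.5, 3, 0.9, -0.6, 8.3, 8.5], [0.1, -0.5, 5, 0.9, -0.6, 8.3, 8.5], [0.1, -0.5, 7, 0.9, -0.6, 8.3, 8.5], [0.1, -0.5, 8.5, 0.9, -0.6, 8.3, 8.5], [0.1, -0.5, 9.2, 0.9, -0.6, 8.3, 8.5], [0.1, -0.5, 9.8, 0.9, -0.6, 8.3, 8.5], [0.1, -0.5, 9.8, 0.9, -0.6, 8.3, 8.5], [0.1, -0.5, 9.8, 0.9, -0.6, 8.3, 8.5]]]}}

```text
t: 1.57
tcp_pos: [0.6358, 0.0215, 0.1643]
tool_rot: [0.782, 0.567, -0.068, 0.25]
force: [0.1, 0.0, -0.4]
finger_gap: 0.995
gripper_force: 0.0
```

>>> {"name": "carry_out", "arguments": {"targets": [[[0, 0, 0, 0, 0, 0, 6], [0, 0, 0, 0, 0, 0, 4.5], [0, 0, 0, 0, 0, 0, 3.8], [0, 0, 0, 0, 0, 0, 3.8], [0, 0, 0, 0, 0, 0, 3.8], [0, 0, 0, 0, 0, 0, 3.8], [0, 0, 0, 0, 0, 0, 3.8]]], "force": 25}}

```text
t: 2.15
tcp_pos: [0.6359, 0.0226, 0.1646]
tool_rot: [0.781, 0.568, -0.068, 0.25]
force: [-2.1, 2.3, 5.5]
finger_gap: 0.465
gripper_force: 27.6
```

Run:
```python
from station import manip,cams
import cv2
s=manip.sense();print({k:s[k] if not hasattr(s[k],'round') else s[k].round(3) for k in s})
cv2.imwrite("pics/w2.png",cams.snapshot("wrist")[:,:,::-1])
```

```text
{'t': 2.15, 'q': array([ 0.07 ,  0.661,  1.584, -0.686,  0.859,  0.833]), 'qd': array([ 0.003, -0.001,  0.   ,  0.001, -0.001, -0.   ]), 'tau': array([-1.6500e+00, -4.2546e+01, -1.2768e+01, -1.1790e+00,  2.8900e-01,
       -1.1000e-02]), 'tcp_pos': array([0.636, 0.023, 0.165]), 'tool_rot': array([ 0.781,  0.568, -0.068,  0.25 ]), 'force': array([-2.053,  2.313,  5.517]), 'ft_torque': array([ 0.092, -0.045,  0.011]), 'gripper_force': 27.5893896818161, 'finger_gap': 0.4647929781061744}
```

View pics/w2.png

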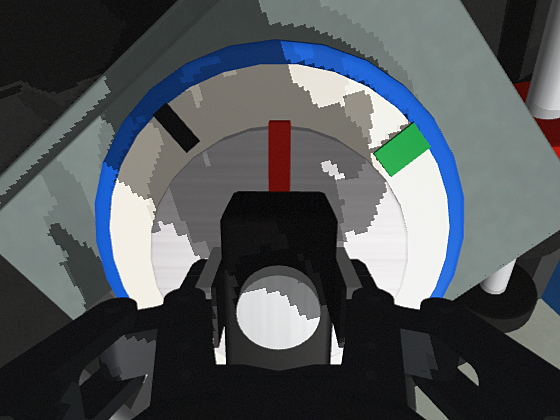

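Gripped: the opening is 39.5 mm against the 40 mm block, and the pointer (280,122) lines up with the tool. Now I'll turn it about 51.5° clockwise.

>>> {"name": "carry_out", "arguments": {"targets": [[[0, 0, -0.1, 0, 0, 3, 3.5], [0, 0, -0.1, 0, 0, 8, 3.5], [0, 0, -0.1, 0, 0, 13, 3.5], [0, 0, -0.1, 0, 0, 18, 3.5], [0, 0, -0.1, 0, 0, 23, 3.5], [0, 0, -0.1, 0, 0, 28, 3.5], [0, 0, -0.1, 0, 0, 33, 3.5], [0, 0, -0.1, 0, 0, 38, 3.5], [0, 0, -0.1, 0, 0, 43, 3.5], [0, 0, -0.1, 0, 0, 48, 3.5], [0, 0, -0.1, 0, 0, 51.5, 3.5], [0, 0, -0.1, 0, 0, 51.5, 3.5]]], "force": 45}}

```text
t: 3.2
tcp_pos: [0.6363, 0.0224, 0.1649]
tool_rot: [0.951, 0.171, 0.048, 0.255]
force: [2.2, -1.5, 3.1]
finger_gap: 0.462
gripper_force: 46.7
```

Run:
```python
from station import manip,cams
import cv2
from geo import *
s=manip.sense();print({k:s[k] if not hasattr(s[k],'round') else s[k].round(3) for k in ("t","q","force","ft_torque","finger_gap")})
p=np.load("fit.npy");print(move(s,p[:3],toolR(Rf(p[3]),np.pi/2)))
cv2.imwrite("pics/w3.png",cams.snapshot("wrist")[:,:,::-1])
```

```text
{'t': 3.2, 'q': array([ 0.07 ,  0.66 ,  1.583, -0.685,  0.86 ,  1.732]), 'force': array([ 2.161, -1.537,  3.109]), 'ft_torque': array([ 0.739, -0.029,  0.022]), 'finger_gap': 0.4615557142084195}
(array([-0.12,  0.03,  0.57]), array([ 0.03, -0.15, -0.21]))
```

View pics/w3.png

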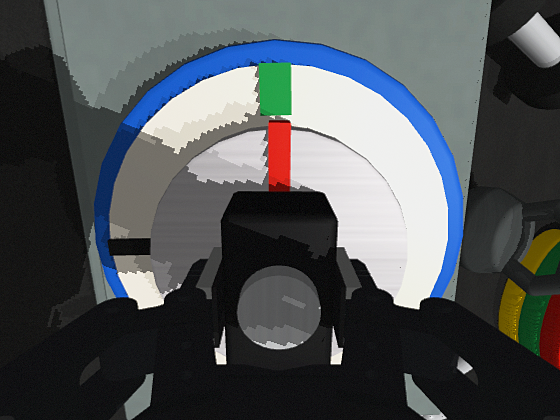

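The pointer (280,122) is at the green mark (275,90), about 1° past. I'll trim it, hold still, then release and back off along the axis.

>>> {"name": "carry_out", "arguments": {"targets": [[[0, 0, 0, 0, 0, -1, 3.5], [0, 0, 0, 0, 0, -1, 3.5], [0, 0, 0, 0, 0, -1, 3.5], [0, 0, 0, 0, 0, -1, 3.5], [0, 0, 0, 0, 0, -1, 3.5], [0, 0, 0, 0, 0, -1, 3.5], [0, 0, 0, 0, 0, -1, 4.5], [0, 0, 0, 0, 0, -1, 6], [0, 0, 0, 0, 0, -1, 7], [0, 0, 0, 0, 0, -1, 7], [0, 0, 0, 0, 0, -1, 7], [0, 0, 0, 0, 0, -1, 7]]]}}

```text
t: 4.25
tcp_pos: [0.6349, 0.0227, 0.1644]
tool_rot: [0.949, 0.18, 0.044, 0.255]
force: [0.2, 0.2, -0.5]
finger_gap: 0.816
gripper_force: 0.0
```

>>> {"name": "carry_out", "arguments": {"targets": [[[0, 0, -1, 0, 0, 0, 7], [0, 0, -2.5, 0, 0, 0, 7], [0, 0, -4.5, 0, 0, 0, 7], [0, 0, -6.5, 0, 0, 0, 7], [0, 0, -8.5, 0, 0, 0, 5], [0, 0, -10, 0, 0, 0, 3], [0, 0, -11, 0, 0, 0, 0], [0, 0, -11, 0, 0, 0, 0], [0, 0, -11, 0, 0, 0, 0], [0, 0, -11, 0, 0, 0, 0], [0, 0, -11, 0, 0, 0, 0], [0, 0, -11, 0, 0, 0, 0]]], "force": 40}}

```text
t: 5.25
tcp_pos: [0.6154, 0.0736, 0.2587]
tool_rot: [0.949, 0.18, 0.043, 0.255]
force: [-0.5, -0.8, -0.7]
finger_gap: 0.0
gripper_force: 0.0
```

Run:
```python
from station import manip,cams
import cv2
from geo import *
s=manip.sense();c=cams.camera_info("wrist");im=cams.snapshot("wrist")[:,:,::-1]
print(s["t"],s["q"].round(2),s["force"].round(1),s["finger_gap"])
p=np.load("fit.npy");R=Rf(p[3]);la=p[5]
for l in ([0,0,.016],[0,.073,-.042],[0,.06,-.026],[0,-.118,-.02],[0,-.118+.07*np.cos(la),-.02+.07*np.sin(la)]):print(proj(c,p[:3]+R@np.array(l)).round(0))
for y,z in((-.185,.09),(-.185,.045)): print(move(s,p[:3]+R@[0,y,z],toolR(R,np.pi/2)))
cv2.imwrite("pics/w4.png",im)
```

```text
5.25 [ 0.16  0.53  1.52 -0.6   1.06  1.65] [-0.5 -0.8 -0.7] 0.0003236324957240073
[280. 210.]
[282.  92.]
[282. 111.]
[278. 336.]
[277. 410.]
(array([-18.46,  -0.18,   2.47]), array([0.01, 0.07, 0.97]))
(array([-18.46,  -0.18,   6.97]), array([0.01, 0.07, 0.97]))
```

View pics/w4.png

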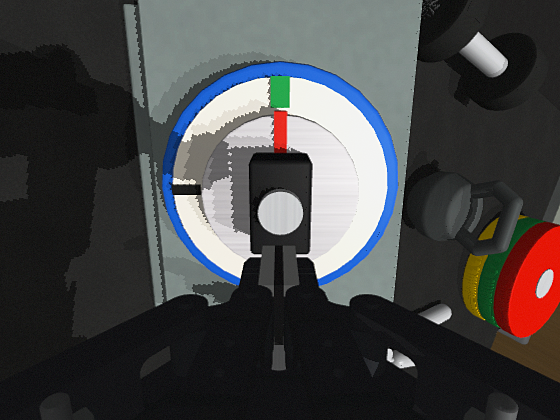

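The pointer (280,112) is centred on the mark (280,92) and the gripper is clear and shut. Next I go behind the latch.

>>> {"name": "carry_out", "arguments": {"targets": [[[-2.5, 0, 0, 0, 0, 0, 0], [-5.5, 0, 0, 0, 0, 0, 0], [-8.5, 0, 0, 0, 0, 0, 0], [-11.5, -0.1, 0, 0, 0, 0, 0], [-14.5, -0.2, 0, 0, 0, 0, 0], [-17.5, -0.2, 0, 0, 0, 0, 0], [-17.5, -0.2, 2, 0, 0, 0, 0], [-17.5, -0.2, 4, 0, 0, 0, 0], [-17.5, -0.2, 6.5, 0, 0, 0, 0], [-17.5, -0.2, 6.5, 0, 0, 0, 0], [-17.5, -0.2, 6.5, 0, 0, 0, 0]]]}}

```text
t: 6.22
tcp_pos: [0.4631, -0.019, 0.2031]
tool_rot: [0.949, 0.18, 0.043, 0.255]
force: [-0.1, 0.7, -0.6]
finger_gap: 0.001
gripper_force: 0.0
```

Run:
```python
from station import manip,cams
import cv2
from geo import *
s=manip.sense();im=cams.snapshot("side")[:,:,::-1]
p=np.load("fit.npy");R=Rf(p[3])
print(s["t"],s["q"].round(2),s["force"].round(1),R.T@(s["tcp_pos"]-p[:3]),move(s,p[:3],toolR(R,np.pi/2))[1])
cv2.imwrite("pics/s5.png",cv2.resize(im[100:290,180:380],None,fx=3,fy=3,interpolation=cv2.INTER_CUBIC))
```

```text
6.2167 [ 0.    0.42  1.99 -0.81  0.71  1.82] [-0.1  0.7 -0.6] [-0.00025729 -0.17543247  0.04964115] [-0.02  0.14  0.95]
```

View pics/s5.png

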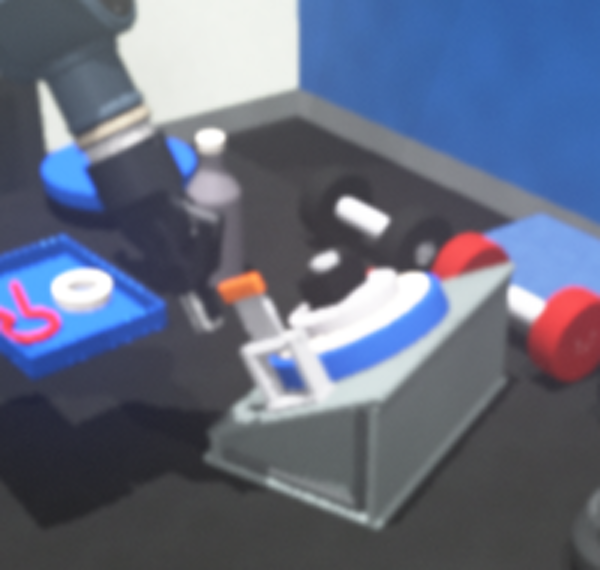

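The closed fingertips (210,325) stand behind the latch, below its orange tab (242,287). I'll push it over along an arc, stopping short of closed.

>>> {"name": "carry_out", "arguments": {"targets": [[[1.8, 0, 0, 0, 0, 0, 0], [3.2, 0, 0, 0, 0, 0, 0], [4, 0, 0, 0, 0, 0, 0], [4.8, 0, 0, 0, 0, 0, 0], [5.6, 0, 0, 0, 0, 0, 0], [6.4, 0, 0, 0, 0, 0, 0], [7.2, 0, 0.2, 0, 0, 0, 0], [8.1, 0, 0.4, 0, 0, 0, 0], [8.8, 0, 1, 0, 0, 0, 0], [9.4, 0, 1.6, 0, 0, 0, 0], [9.9, 0, 2.2, 0, 0, 0, 0], [9.9, 0, 2.2, 0, 0, 0, 0]]]}}

```text
t: 7.27
tcp_pos: [0.5613, 0.0072, 0.1829]
tool_rot: [0.949, 0.18, 0.045, 0.255]
force: [-0.3, 0.2, 0.1]
finger_gap: -0.002
gripper_force: 0.0
```

Run:
```python
from station import manip,cams
import cv2
from geo import *
s=manip.sense();im=cams.snapshot("side")[:,:,::-1]
p=np.load("fit.npy");R=Rf(p[3])
print(s["t"],s["force"].round(1),R.T@s["force"],R.T@(s["tcp_pos"]-p[:3]))
cv2.imwrite("pics/s6.png",cv2.resize(im[100:290,180:380],None,fx=3,fy=3,interpolation=cv2.INTER_CUBIC))
```

```text
7.2667 [-0.3  0.2  0.1] [-0.19342798 -0.27416155  0.19615303] [-0.0018038  -0.07427746  0.02722567]
```

View pics/s6.png

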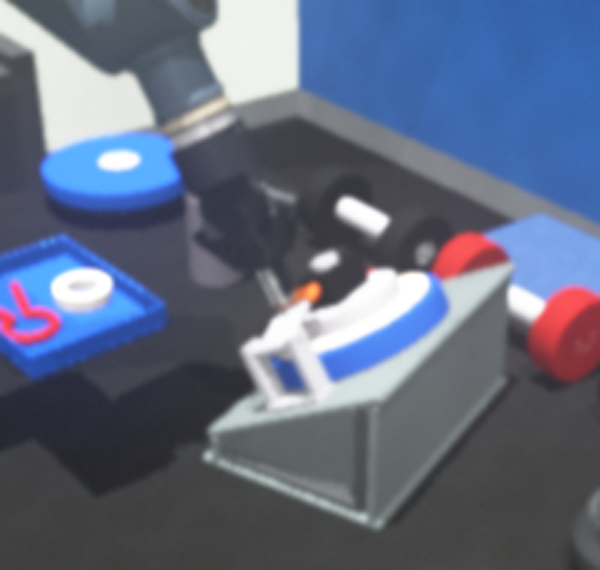

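The latch is well over: its orange tab (308,293) lies under the fingertips. Now I press it down.

>>> {"name": "carry_out", "arguments": {"targets": [[[0.4, 0.1, 0.5, 0, 0, 0, 0], [0.8, 0.1, 1, 0, 0, 0, 0], [0.8, 0.1, 1.4, 0, 0, 0, 0], [0.8, 0.1, 1.7, 0, 0, 0, 0], [0.8, 0.1, 1.9, 0, 0, 0, 0], [0.8, 0.1, 1.9, 0, 0, 0, 0]]]}}

```text
t: 7.82
tcp_pos: [0.5712, 0.0003, 0.1679]
tool_rot: [0.949, 0.18, 0.045, 0.255]
force: [-0.7, -0.5, 0.6]
finger_gap: 0.002
gripper_force: 0.0
```

>>> {"name": "carry_out", "arguments": {"targets": [[[0, 0, 0.1, 0, 0, 0, 0], [0, 0, 0.2, 0, 0, 0, 0], [0, 0, 0.2, 0, 0, 0, 0]]]}}

```text
t: 8.07
tcp_pos: [0.5713, -0.0002, 0.1669]
tool_rot: [0.949, 0.18, 0.045, 0.255]
force: [-1.9, 1.8, 3.3]
finger_gap: 0.001
gripper_force: 2.0
```

>>> {"name": "carry_out", "arguments": {"targets": [[[0, 0, 0.1, 0, 0, 0, 0], [0, 0, 0.2, 0, 0, 0, 0], [0, 0, 0.2, 0, 0, 0, 0]]]}}

```text
t: 8.32
tcp_pos: [0.5714, -0.0004, 0.1666]
tool_rot: [0.949, 0.18, 0.046, 0.256]
force: [-3.8, 7.1, 13.5]
finger_gap: -0.0
gripper_force: 8.0
```

Run:
```python
from station import manip
from geo import *
s=manip.sense();p=np.load("fit.npy");R=Rf(p[3])
print(R.T@s["force"],R.T@(s["tcp_pos"]-p[:3]))
```

```text
[-0.19907262 -1.06348271 15.70613563] [-0.00070615 -0.06750664  0.00784205]
```

The latch is on its stop: 16 N with 0.3 mm of give, at the expected height. I'll retreat and check.

>>> {"name": "carry_out", "arguments": {"targets": [[[0, 0, 0.05, 0, 0, 0, 0], [0, 0, 0.05, 0, 0, 0, 0], [0, 0, -1, 0, 0, 0, 0], [0, 0, -3, 0, 0, 0, 0], [0, 0, -6, 0, 0, 0, 0], [-2, 0, -9, 0, 0, 0, 0], [-4, 0, -11, 0, 0, 0, 0], [-6, 0, -12, 0, 0, 0, 0], [-6, 0, -12, 0, 0, 0, 0], [-6, 0, -12, 0, 0, 0, 0]]]}}

```text
t: 9.15
tcp_pos: [0.4939, 0.033, 0.2695]
tool_rot: [0.949, 0.18, 0.045, 0.255]
force: [0.8, 0.3, 0.3]
finger_gap: -0.004
gripper_force: 0.0
```

Run:
```python
from station import manip,cams
import cv2,numpy as np
s=manip.sense();print(s["t"],s["force"].round(1))
f=lambda im,h:cv2.resize(im,(int(im.shape[1]*h/im.shape[0]),h),interpolation=cv2.INTER_CUBIC)
a=f(cams.snapshot("side")[140:260,240:360,::-1],400);b=f(cams.snapshot("scene")[150:300,210:345,::-1],400)
cv2.imwrite("pics/e.png",np.hstack([a,b]))
```

```text
9.15 [0.8 0.3 0.3]
```

View pics/e.png

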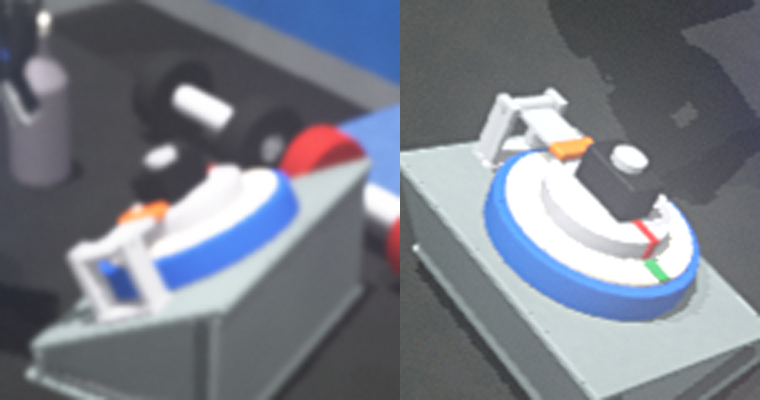

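The latch lies flat, with its orange tab beside the block at (570,148) in the right-hand panel. The pointer (650,240) is at the green mark (657,270), and the arm is clear.

```bash
python3 -c "
from station import sign_off
print(sign_off())"
```

```text
the job is handed in; nothing more can be done
None
```

I turned the collar to the green mark and pressed the latch down flat onto its stop, touched none of the other gear, and handed the job in with the arm clear at about 9 s; the sign-off returned no verdict.

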